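# Free and load the reagent carrier

## Robot

A 7-joint arm with a two-finger parallel gripper is mounted at the origin on the work surface; the furniture and walls round the work are solid. World frame = base frame: x ahead of the robot, y to its left, z up, the work surface at z = 0. Lengths are in m, angles in degrees, forces in N, time in s.
With the tool pointing down it reaches from about 0.425 to 0.875 m from the base axis. Payload 4.7 kg.
Tool frame: the origin (TCP) lies between the finger pads; the fingertips stand 19 mm ahead of it and the grasp point (between the pads) is the TCP; x points along the fingers, z is the direction in which the jaws open and shut, and the axes are right-handed (so a half turn about x gives the same grasp; the last joint's range is limited). The gripper opens to 87 mm and grips with 3 to 60 N. Pads are 19 mm wide; open, the fingers measure 117 mm over their backs; the gripper's body (75 mm by 190 mm) begins 51 mm behind the grasp point.
Start: joints at [-74.708, 18.392, -4.016, 83.108, 1.295, 78.541, -3.26], TCP at [0.163, 0.629, 0.242] pointing down, gripper open.
Joint ranges: [-163.93, 163.93], [-17.29, 119.83], [-79.2, 71.16], [3.27, 140.29], [-89.18, 269.18], [5.43, 117.66], [-154.24, 154.24]. Speed limits (degrees/s): [147.25, 147.25, 180, 180, 180, 180, 180].

## Interface

Orientations are given as [roll, pitch, yaw] about the fixed x, y, z axes, in that order (R = Rz(yaw) Ry(pitch) Rx(roll)).
In Python, from cell import monitor, read_camera, camera_model, env, regions_of gives the robot as it stands. The module is installed in compiled form; this text tells all that it offers.
- The arm moves only by the tool step_arm, never from a script. Its argument "deltas" is a list of rows, each a list of 5 numbers: the gripper's target within -1 to 1 (fully open at 1, half-way at 0, shut at -1), then the shift along the tool's x, y, z in m, then the turn about the tool's x in degrees. A call has 1 to 12 rows; each row is the pose to reach, as a shift and turn from the pose commanded when the call began, along the tool's axes at that moment; what a row does not reach only later rows make up. A row lasts 1/8 s, in which the tool goes at most 62.5 mm and 10.7 degrees, less where a joint would pass 70% of its speed; a pose out of reach is approached as far as the arm can. A call with a gripper value outside its range is refused whole. The fingers move at their own pace and stop on an object; "newtons" is the grip in N (left out, the last holds). Time passes only in rows, so rows that repeat a pose let the fingers close. It gives the time, the measured TCP pose, the force and the opening at its end, in the units of the state.
- monitor.get_obs(): the state, without advancing time (a new reading comes with each control period).
- read_camera(name): name is "scene" or "top"; returns (picture, depth): 480x640x3 uint8, red, green, blue; 480x640 float32, m along the optical axis (not along the pixel's ray), 0 where there is no reading.
- camera_model(name): a dict with "fx", "fy", "cx", "cy" (pixels), "xyz" and "attitude" of the camera in the world. Camera axes: x right, y down, z forward; pixel columns grow to the right and rows downward; lengths in m; the calibration is good to about 2 mm. A picture is of the moment at which its call begins. camera_model takes no time and is no camera call.
- env.sign_off(): hands the job in, once; it reports no verdict.
Trained networks look in the newest picture that a camera, given by its name, has taken for a name from the list of things; names that differ only in an ending like _2 or _b are one class to them, and where a whole thing is asked for, a point or a joint stands for the part that bears it (a point fixed in the world has none). Each returns a list of dicts, best first, with "p" (0 to 1); they miss things now and then, are a little off and sometimes report something else, mostly with a low value. They report only what shows in the picture. A call takes as long as a camera call. They do not tell look-alikes from the thing itself.
- regions_of(camera, thing): "pixels" (480x640 bool, what is visible of it) and "pixel" ([column, row] in pixels, amid what is visible of it).
The state is a dict: "time_s": time; "qpos": joint angles; "joint_velocities": joint speeds; "effort": joint torques, N m; "tool_pos": TCP position; "tool_rot": TCP orientation; "force": force on the tool from outside, world axes, zero at the start; "wrist_torque": the same for the moment, N m; "grip_width": finger opening in m.
Only numpy, scipy, OpenCV 4.12 (cv2) and the standard library are available. Lean on these libraries where they do the work, as an engineer would, in place of code of your own. Each camera call takes 0.05 s, during which the arm holds its last target. There are 200 camera calls.

## Task

Get the reagent carrier ready for a test run: the fork of its orange transit keeper bars the cups, so slide the keeper along its track to the open end, lift it off and park it in the carrier's grey dock, lying flat and turned as it was. Stand the red-, blue- and yellow-capped dropper bottles upright in the cups of their own colours, tipping none over. The two green-capped bottles belong to another kit: leave them standing where they are.

Things in the scene. Friction and masses are not known exactly. Their poses are not given: they have to be found in the camera images.
- bottle_red_mid (a point): Loose dropper bottle with a red cap and red label band: 74 mm tall, straight white body 25 mm across up to 38 mm (grip it there), then a sloping shoulder and a cap 18 mm across, 30 g. Point: its centre, 37 mm above its underside. Starts left or right of the carrier; on the left, a fixed reader 110 mm high stands between (x 0.41 to 0.66, y 0 to 0.20 m): lift over it.
- bottle_blue_mid (a point): Loose dropper bottle with a blue cap and blue label band: 74 mm tall, straight white body 25 mm across up to 38 mm (grip it there), then a sloping shoulder and a cap 18 mm across, 30 g. Point: its centre, 37 mm above its underside. Starts left or right of the carrier; on the left, a fixed reader 110 mm high stands between (x 0.41 to 0.66, y 0 to 0.20 m): lift over it.
- bottle_yellow_mid (a point): Loose dropper bottle with a yellow cap and yellow label band: 74 mm tall, straight white body 25 mm across up to 38 mm (grip it there), then a sloping shoulder and a cap 18 mm across, 30 g. Point: its centre, 37 mm above its underside. Starts left or right of the carrier; on the left, a fixed reader 110 mm high stands between (x 0.41 to 0.66, y 0 to 0.20 m): lift over it.
- bottle_green_1_mid (a point): One of two green-capped dropper bottles of another kit, same size and shape as the rest; to be left standing. The point is its centre, 37 mm above its underside.
- bottle_green_2_mid (a point): The other of two green-capped dropper bottles of another kit, same size and shape as the rest; to be left standing. The point is its centre, 37 mm above its underside.
- carrier_mid (a point): Fixed white carrier plate 150 (x) x 222 (y) mm; point: middle of its top face, 4 mm above the bench; y points away from the robot, x right. T-track along y at x=0, top 11 mm above plate; lips cut away from y=58 to its open (far) end at y=109 mm. Cups at x=44, y=-56, 0, 56 mm. Keeper's grey dock at x=-50, y=0: slot 32 (x) x 44 (y) mm for its foot between blocks 11 mm high that carry its bar.
- keeper_fin (a point): Orange keeper, 80 g, captive in the track (2.5 mm side play, slides under 2 N), axes as the carrier's. Point in its upright grip fin, 14 (x) x 38 (y) x 30 mm: 9 mm under the top, 21 over the flat fork, 45 over the plate (in track and dock). Fork reaches 50 mm to +x, 92 mm long. Foot 20 (x) x 28 (y) mm, 10 mm deep; lifts out where the point is at carrier y = 75 to 95 mm.
- cup_red: The carrier's red cup (fixed), for the red-capped bottle: inside 34 mm across at the floor, flared to 42 mm at the rim (50 mm outside), 9 mm deep. Origin: centre of its underside, 4 mm above the bench; inner floor 4 mm, rim 13 mm above it; z up. The three cups swap places.
- cup_blue: The carrier's blue cup (fixed), for the blue-capped bottle: inside 34 mm across at the floor, flared to 42 mm at the rim (50 mm outside), 9 mm deep. Origin: centre of its underside, 4 mm above the bench; inner floor 4 mm, rim 13 mm above it; z up. The three cups swap places.
- cup_yellow: The carrier's yellow cup (fixed), for the yellow-capped bottle: inside 34 mm across at the floor, flared to 42 mm at the rim (50 mm outside), 9 mm deep. Origin: centre of its underside, 4 mm above the bench; inner floor 4 mm, rim 13 mm above it; z up. The three cups swap places.
Things that resemble listed ones, but are neither listed nor needed, are in the scene too. What is shaped like the part that bears bottle_green_1_mid but pink is not meant.

How it is judged (in metres and radians):
On the way:
1. the keeper is off the track and parked in the grey dock (x of keeper_fin in the frame of carrier_mid between -0.06 and -0.04 m and y of keeper_fin in the frame of carrier_mid between -0.012 and 0.012 m and z of keeper_fin in the frame of carrier_mid below 0.0485 m and angle between keeper_fin's own z axis and vertical below 0.1 rad and angle between the y axis of keeper_fin and the y axis of carrier_mid, either way round below 0.45 rad), for 0.2 s.
At the end, for the whole second after the job is handed in: Keeper flat in the dock (10 mm across, 12 mm along, foot down, tilt under 0.10, turned under 0.45 rad); red, blue, yellow bottles each on the floor of the cup of their colour (10 mm, tilt under 0.15 rad); both green ones standing within 30 mm of their start; all at rest (all of step 1 and horizontal distance between bottle_red_mid and cup_red below 0.01 m and z of bottle_red_mid in the frame of cup_red between 0.036 and 0.045 m and angle between each of bottle_red_mid, bottle_blue_mid, bottle_yellow_mid, bottle_green_1_mid, bottle_green_2_mid's own z axis and vertical below 0.15 rad and horizontal distance between bottle_blue_mid and cup_blue below 0.01 m and z of bottle_blue_mid in the frame of cup_blue between 0.036 and 0.045 m and horizontal distance between bottle_yellow_mid and cup_yellow below 0.01 m and z of bottle_yellow_mid in the frame of cup_yellow between 0.036 and 0.045 m and distance of each of bottle_green_1_mid, bottle_green_2_mid from where it was at the start of the episode below 0.03 m and linear speed of each of keeper, bottle_red, bottle_blue, bottle_yellow below 0.02 m/s); the robot touches nothing.
It fails at once if a green-capped bottle is carried off or pushed more than 30 mm (distance of any of bottle_green_1_mid, bottle_green_2_mid from where it was at the start of the episode above 0.03 m).
It fails at once if a bottle is tipped over (angle between any of bottle_red_mid, bottle_blue_mid, bottle_yellow_mid, bottle_green_1_mid, bottle_green_2_mid's own z axis and vertical above 1 rad).
It also fails if it takes over 122 s, if anything falls off the work surface, if the arm or the gripper's body presses on something with over 40 N, if the wrist force passes 120 N, or if a joint passes its speed limit or range.

## Working session

There is one attempt and no reset: what is moved stays moved. The work goes in short steps, Python scripts to look and compute and a tool call to move; the robot and the scene stay as the last step left them, time stands still between calls to the robot, and variables do not carry over. Pictures are saved under pics/ and viewed, about 12 in all and at most 16, crops included, and the job is handed in when it is done.

Besides the shell and the picture viewer there is one more tool, called after "Call:" by a JSON object that holds its "op" and its "data", one argument or row to a line. step_arm: Moves the arm, as the interface text tells. Its arguments: {"type":"object","properties":{"deltas":{"type":"array"},"newtons":{"type":"number"}},"required":["deltas"]}

```bash
mkdir -p pics; cat > h.py <<'E'
import numpy as np, cv2
from scipy.spatial.transform import Rotation as R
from cell import monitor, read_camera, camera_model, env, regions_of
def cam(n):
    m=camera_model(n); a=np.array(m["attitude"],float)
    Rm=a if a.shape==(3,3) else R.from_euler('xyz',a,degrees=True).as_matrix()
    return m,Rm
def cloud(n,d):
    m,Rm=cam(n); v,u=np.mgrid[:480,:640]
    P=np.stack([(u-m["cx"])/m["fx"]*d,(v-m["cy"])/m["fy"]*d,d],-1)
    return P@Rm.T+np.array(m["xyz"])
E
python3 - <<'E'
from h import *
o=monitor.get_obs()
print({k:np.round(v,3).tolist() for k,v in o.items()})
for n in("scene","top"):
    print(n,camera_model(n)); p,d=read_camera(n); np.savez(f'{n}0.npz',p=p,d=d)
    cv2.imwrite(f'pics/{n}0.png',p[...,::-1])
    P=cloud(n,d)
    for t in["bottle_red_mid","bottle_blue_mid","bottle_yellow_mid","bottle_green_1_mid","keeper_fin","cup_red","cup_blue","cup_yellow","carrier_mid"]:
        for r in regions_of(n,t):
            q=P[r["pixels"]&(d>0)]
            if len(q): print(n,t,round(r["p"],2),np.round(r["pixel"]),len(q),np.median(q,0).round(3),q.min(0).round(3),q.max(0).round(3))
E
```

```text
{'time_s': 0.0, 'qpos': [-74.708, 18.44, -4.014, 83.175, 1.296, 78.541, -3.26], 'joint_velocities': [0.133, -0.064, -0.053, 0.025, 0.019, 0.029, 0.039], 'effort': [-0.0, -49.129, -0.404, -31.252, -0.064, 0.044, 0.0], 'tool_pos': [0.163, 0.629, 0.24], 'tool_rot': [-176.438, 89.889, -100.922], 'force': [0.473, -0.509, 0.134], 'wrist_torque': [-0.01, 0.007, -0.011], 'grip_width': 0.087}
scene {'fx': 439.55935539735333, 'fy': 439.55935539735333, 'cx': 321.03311960902494, 'cy': 235.30923334667233, 'xyz': array([0.01578556, 0.58699287, 0.56169385]), 'attitude': array([-123.47400754,   -1.01463855, -143.31815028])}
scene bottle_red_mid 0.65 [427. 214.] 253 [ 0.346 -0.297  0.03 ] [ 0.335 -1.204 -0.473] [ 0.666 -0.289  0.072]
scene bottle_blue_mid 0.58 [224. 330.] 447 [0.439 0.27  0.036] [ 0.432  0.243 -0.003] [0.454 0.278 0.074]
scene bottle_yellow_mid 0.6 [256. 343.] 485 [0.374 0.26  0.037] [ 0.366  0.216 -0.001] [0.408 0.268 0.074]
scene bottle_yellow_mid 0.5 [355. 228.] 86 [ 0.467 -0.18   0.008] [ 0.431 -0.194  0.002] [ 0.485 -0.137  0.028]
scene bottle_green_1_mid 0.76 [354. 183.] 176 [ 
[... 1295 characters left out ...]
.379 0.249 0.042] [0.367 0.243 0.   ] [0.397 0.275 0.076]
top bottle_green_1_mid 0.77 [406. 180.] 211 [ 0.62  -0.202  0.041] [ 0.613 -0.218  0.003] [ 0.637 -0.193  0.076]
top bottle_green_1_mid 0.54 [459. 218.] 222 [ 0.554 -0.309  0.041] [ 0.546 -0.325  0.002] [ 0.566 -0.301  0.075]
top cup_red 0.89 [385. 290.] 757 [ 0.41  -0.177  0.009] [ 0.385 -0.204  0.002] [ 0.44  -0.149  0.03 ]
top cup_blue 0.68 [390. 260.] 482 [ 0.465 -0.184  0.009] [ 0.442 -0.202  0.002] [ 0.496 -0.147  0.031]
top cup_yellow 0.94 [386. 225.] 554 [ 0.53  -0.173  0.009] [ 0.497 -0.2    0.003] [ 0.553 -0.145  0.029]
top carrier_mid 0.91 [348. 262.] 5362 [ 0.45  -0.103  0.005] [ 0.354 -0.208 -0.002] [ 0.58  -0.052  0.021]
```

```bash
python3 - <<'E'
import cv2
a=cv2.imread('pics/top0.png')
cv2.imwrite('pics/top0c.png',cv2.resize(a[140:350,120:490],(800,454),interpolation=cv2.INTER_CUBIC))
E
```

```text
(no output)
```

View pics/scene0.png

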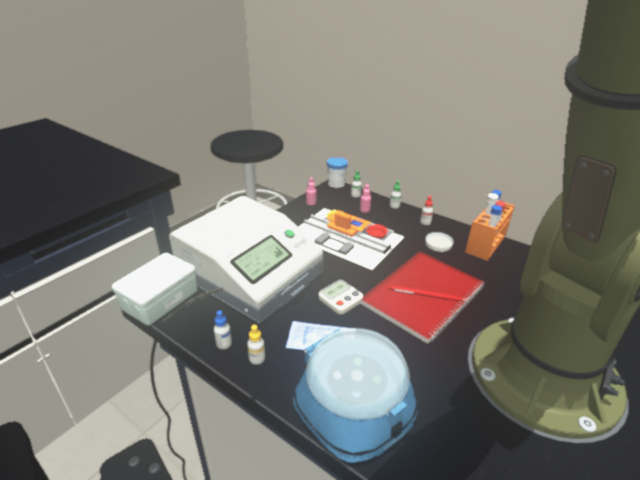

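View pics/top0c.png

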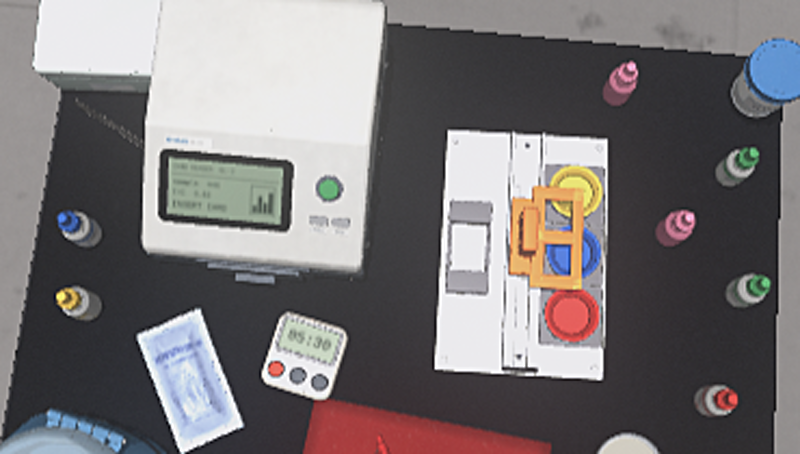

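The scene shows red (427,214), blue (224,330) and yellow (256,343) bottles; the carrier with the orange keeper is at (345,225). In the top crop the two green caps are at (740,163) and (750,290). The network's "green" hit at top (406,180) is actually a pink one. Next: fit the poses.

```bash
python3 - <<'E'
from h import *
from scipy.optimize import least_squares
D={n:np.load(n+'0.npz') for n in('scene','top')}
C={n:cloud(n,D[n]['d']) for n in D}
def cyl(x,y,tag):
    out=[]
    for n in('scene','top'):
        q=C[n].reshape(-1,3); c=np.array([x,y])
        for it in range(2):
            s=q[(np.hypot(*(q[:,:2]-c).T)<.02)&(q[:,2]>.006)&(q[:,2]<.036)]
            if len(s)<15: break
            r=least_squares(lambda p:np.hypot(*(s[:,:2]-p).T)-.0125,c,loss='soft_l1',f_scale=.002); c=r.x
        out+= [len(s),c.round(4).tolist()]
        cap=q[(np.hypot(*(q[:,:2]-c).T)<.02)&(q[:,2]>.0715)&(q[:,2]<.08)]
        out+=['cap',cap.mean(0).round(4).tolist() if len(cap) else None]
    print(tag,out)
for t,x,y in[('red',.345,-.305),('blue',.446,.265),('yel',.38,.256),('g1',.556,-.315),('g2',.446,-.325),('pink',.622,-.207)]: cyl(x,y,t)
# carrier
p,d=D['top']['p'].astype(int),D['top']['d'];P=C['top']
hsv=cv2.cvtColor(D['top']['p'],cv2.COLOR_RGB2HSV)
m,Rm=cam('top')
v,u=np.mgrid[:480,:640]
ray=np.stack([(u-m['cx'])/m['fx'],(v-m['cy'])/m['fy'],np.ones((480,640))],-1)@Rm.T
def at(z): return m['xyz'][:2]+ray[...,:2]*((z-m['xyz'][2])/ray[...,2])[...,None]
X=at(.004)
box=(X[...,0]>.33)&(X[...,0]<.61)&(X[...,1]<-.03)&(X[...,1]>-.23)
w=box&(p.min(-1)>150)&(P[...,2]<.012)
k=cv2.morphologyEx(w.astype(np.uint8),cv2.MORPH_CLOSE,np.ones((25,25)))
rect=cv2.minAreaRect((X[k>0]*1000).astype(np.float32)); print('plate',rect)
org=(hsv[...,0]>8)&(hsv[...,0]<20)&(hsv[...,1]>150)&box
f=org&(P[...,2]>.05); print('fin',f.sum(),P[f].mean(0).round(4),cv2.minAreaRect((at(.058)[f]*1000).astype(np.float32)))
f=org&(P[...,2]>.02)&(P[...,2]<.034); print('fork',cv2.minAreaRect((at(.028)[f]*1000).astype(np.float32)),np.median(P[f],0))
g=(p.max(-1)-p.min(-1)<25)&(p.max(-1)>70)&(p.max(-1)<150)&box&(P[...,2]>.01)
print('grey',g.sum(),[ (at(.015)[g&(X[...,1]>-.11)]*1000).mean(0)], cv2.minAreaRect((at(.015)[g&(X[...,1]>-.11)]*1000).astype(np.float32)))
for nm,a,b in[('red',170,8),('yel',22,35),('blu',105,125)]:
    h=hsv[...,0]; c=((h>a)|(h<b) if a>b else (h>a)&(h<b))&(hsv[...,1]>120)&box&(P[...,2]<.022)
    print(nm,c.sum(),cv2.minEnclosingCircle((at(.017)[c]*1000).astype(np.float32)),(at(.014)[c]*1000).mean(0))
# heights map
H={}
q=np.vstack([C[n].reshape(-1,3) for n in C]); q=q[(q[:,2]>.078)&(q[:,2]<.4)&(np.hypot(q[:,0],q[:,1])>.2)]
hist={}
for a in q:
    kx=(round(a[0]/.04)*4,round(a[1]/.04)*4); hist.setdefault(kx,[]).append(a[2])
print(sorted((k,round(max(z),2)) for k,z in hist.items() if len(z)>4 and 10<=k[0]<=72 and -48<=k[1]<=48))
print('jaw',R.from_euler('xyz',monitor.get_obs()['tool_rot'],degrees=True).as_matrix().round(3))
E
```

```text
red [120, [0.3491, -0.3047], 'cap', [0.3488, -0.3027, 0.0726], 63, [0.3491, -0.3028], 'cap', [0.3489, -0.303, 0.0737]]
blue [203, [0.4462, 0.2647], 'cap', [0.4461, 0.2658, 0.0728], 77, [0.4462, 0.266], 'cap', [0.446, 0.2658, 0.0733]]
yel [217, [0.3802, 0.2544], 'cap', [0.3801, 0.2551, 0.0724], 69, [0.3802, 0.2558], 'cap', [0.3801, 0.2551, 0.0736]]
g1 [98, [0.5589, -0.3161], 'cap', [0.5572, -0.3156, 0.0718], 79, [0.5589, -0.3145], 'cap', [0.5586, -0.3143, 0.0733]]
g2 [107, [0.4472, -0.3289], 'cap', [0.4471, -0.3289, 0.072], 73, [0.4474, -0.3273], 'cap', [0.4475, -0.3268, 0.0734]]
pink [101, [0.6267, -0.2076], 'cap', [0.6245, -0.2067, 0.0719], 72, [0.6268, -0.2058], 'cap', [0.6264, -0.2058, 0.0739]]
plate ((468.24725341796875, -130.48834228515625), (223.02159118652344, 150.0958251953125), 1.9950530529022217)
fin 34 [ 0.4682 -0.1254  0.1068] ((469.09588623046875, -143.6271514892578), (60.35255813598633, 34.45491409301758), 58.75934600830078)
fork ((478.9073791503906, -147.6905517578125), (90.69041442871094, 62.984649658203125), 1.0617427825927734) [ 0.47964792 -0.15428393  0.02767338]
g
[... 1705 characters left out ...]
), ((52, 12), np.float64(0.11)), ((52, 16), np.float64(0.11)), ((52, 20), np.float64(0.11)), ((56, 0), np.float64(0.11)), ((56, 4), np.float64(0.11)), ((56, 8), np.float64(0.11)), ((56, 12), np.float64(0.11)), ((56, 16), np.float64(0.11)), ((56, 20), np.float64(0.11)), ((60, 0), np.float64(0.11)), ((60, 4), np.float64(0.11)), ((60, 8), np.float64(0.11)), ((60, 12), np.float64(0.11)), ((60, 16), np.float64(0.11)), ((60, 20), np.float64(0.11)), ((64, 0), np.float64(0.11)), ((64, 4), np.float64(0.11)), ((64, 8), np.float64(0.11)), ((64, 12), np.float64(0.11)), ((64, 16), np.float64(0.11)), ((64, 20), np.float64(0.11))]
jaw [[ 0.    -0.968  0.25 ]
 [ 0.     0.25   0.968]
 [-1.    -0.     0.   ]]
```

```bash
cat >> h.py <<'E'
def plan(*ws):
    """ws: (x,y,z,phi) targets; phi = world heading of the jaw axis. Prints rows from the present pose."""
    o=monitor.get_obs(); M=R.from_euler('xyz',o['tool_rot'],degrees=True).as_matrix()
    ph=np.degrees(np.arctan2(M[1,2],M[0,2]))
    print('t',round(o['time_s'],2),'tcp',np.round(o['tool_pos'],4),'phi',round(ph,2),'w',round(o['grip_width'],4),'F',np.round(o['force'],1))
    for w in ws:
        t=(ph-w[3]+90)%180-90
        print(w,'->',np.round(M.T@(np.array(w[:3])-o['tool_pos']),4).tolist(),round(t,1))
E
python3 - <<'E'
from h import *
D=np.load('top0.npz');P=cloud('top',D['d'])
S=np.load('scene0.npz');Q=cloud('scene',S['d'])
for n,A,p in(('top',P,D['p']),('scene',Q,S['p'])):
    h=cv2.cvtColor(p,cv2.COLOR_RGB2HSV)
    f=(h[...,0]>6)&(h[...,0]<22)&(h[...,1]>130)&(A[...,2]>.054)&(A[...,2]<.064)&(abs(A[...,0]-.47)<.1)&(abs(A[...,1]+.13)<.04)
    q=A[f]; print(n,len(q),np.median(q,0),q.min(0),q.max(0)) if len(q) else print(n,0)
    b=(A[...,2]>.085)&(A[...,2]<.2)&(abs(A[...,1]-.25)<.12)&(A[...,0]<.42)&(A[...,0]>.1)
    print('centrifuge xmax',np.percentile(A[b][:,0],99.5) if b.any() else 0)
plan((.45,.3,.27,2),(.47,-.13,.2,2))
E
```

```text
top 132 [ 0.4787402  -0.13001221  0.05802044] [ 0.45992362 -0.13677512  0.05443737] [ 0.49661922 -0.12335369  0.06321935]
centrifuge xmax 0.27152203136595976
scene 60 [ 0.47587631 -0.12894319  0.05659654] [ 0.46017979 -0.13812212  0.05402971] [ 0.49503363 -0.12169052  0.05905628]
centrifuge xmax 0.2654292435447648
t 1.0 tcp [0.1626 0.6294 0.2416] phi 75.51 w 0.0867 F [-1.  -0.1 -0.1]
(0.45, 0.3, 0.27, 2) -> [-0.0284, -0.3606, -0.247] 73.5
(0.47, -0.13, 0.2, 2) -> [0.0415, -0.4876, -0.6583] 73.5
```

Call:
{"op": "step_arm", "data": {
  "deltas": [
    [1,-0.028,-0.36,-0.247,73.5],
    [1,-0.028,-0.36,-0.247,73.5],
    [1,-0.028,-0.36,-0.247,73.5],
    [1,-0.028,-0.36,-0.247,73.5],
    [1,-0.028,-0.36,-0.247,73.5],
    [1,-0.028,-0.36,-0.247,73.5],
    [1,-0.028,-0.36,-0.247,73.5],
    [1,-0.028,-0.36,-0.247,73.5]
  ],
  "newtons": 25
}}

```text
time_s: 2.0
tool_pos: [0.4537, 0.2945, 0.2705]
tool_rot: [-16.0, 89.8, -14.7]
force: [-0.5, -0.0, -0.1]
grip_width: 0.0869
```

```bash
python3 -c "
from h import *
plan((.4785,-.13,.2,2),(.4785,-.13,.11,2),(.4785,-.13,.0525,2))"
```

```text
t 2.0 tcp [0.4537 0.2945 0.2705] phi 1.35 w 0.0869 F [-0.5 -0.  -0.1]
(0.4785, -0.13, 0.2, 2) -> [0.0709, -0.4249, 0.0146] -0.6
(0.4785, -0.13, 0.11, 2) -> [0.1609, -0.4248, 0.0144] -0.6
(0.4785, -0.13, 0.0525, 2) -> [0.2184, -0.4248, 0.0142] -0.6
```

Call:
{"op": "step_arm", "data": {
  "deltas": [
    [1,0.07,-0.425,0.014,-0.6],
    [1,0.07,-0.425,0.014,-0.6],
    [1,0.07,-0.425,0.014,-0.6],
    [1,0.07,-0.425,0.014,-0.6],
    [1,0.07,-0.425,0.014,-0.6],
    [1,0.07,-0.425,0.014,-0.6],
    [1,0.07,-0.425,0.014,-0.6],
    [1,0.07,-0.425,0.014,-0.6],
    [1,0.15,-0.425,0.014,-0.6],
    [1,0.15,-0.425,0.014,-0.6],
    [1,0.15,-0.425,0.014,-0.6],
    [1,0.15,-0.425,0.014,-0.6]
  ]
}}

```text
time_s: 3.5
tool_pos: [0.4798, -0.1237, 0.1213]
tool_rot: [-1.2, 89.8, 1.5]
force: [-0.1, -0.2, -0.0]
grip_width: 0.0869
```

```bash
python3 -c "
from h import *
plan((.4785,-.13,.08,2),(.4785,-.13,.0525,2))"
```

```text
t 3.5 tcp [ 0.4798 -0.1237  0.1213] phi 2.68 w 0.0869 F [-0.1 -0.2 -0. ]
(0.4785, -0.13, 0.08, 2) -> [0.0413, -0.0062, -0.0017] 0.7
(0.4785, -0.13, 0.0525, 2) -> [0.0688, -0.0062, -0.0018] 0.7
```

Close in and grip the fin, with settling rows.

Call:
{"op": "step_arm", "data": {
  "deltas": [
    [1,0.03,-0.006,-0.002,0.7],
    [1,0.045,-0.006,-0.002,0.7],
    [1,0.06,-0.006,-0.002,0.7],
    [1,0.068,-0.006,-0.002,0.7],
    [1,0.068,-0.006,-0.002,0.7]
  ]
}}

```text
time_s: 4.12
tool_pos: [0.4764, -0.13, 0.0512]
tool_rot: [-176.0, 90.0, -174.0]
force: [-0.1, 0.1, 0.7]
grip_width: 0.0868
```

```bash
python3 -c "
from h import *
plan((.4785,-.13,.0525,2))
p,d=read_camera('top'); cv2.imwrite('pics/t1.png',cv2.resize(p[170:330,300:480,::-1],(675,600)))"
```

```text
t 4.12 tcp [ 0.4764 -0.13    0.0512] phi 1.93 w 0.0868 F [-0.1  0.1  0.7]
(0.4785, -0.13, 0.0525, 2) -> [-0.0013, -0.0, 0.0021] -0.1
```

View pics/t1.png

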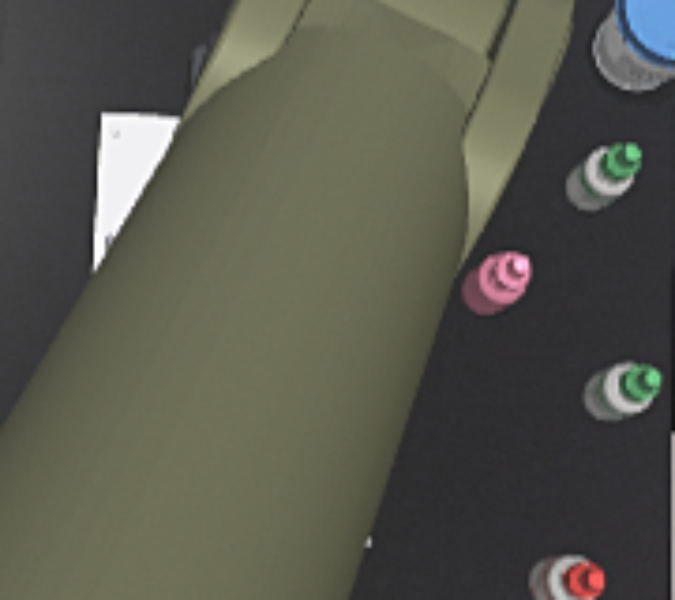

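The arm hides the carrier from the top camera; only the bottles at right show. I'll grip now.

Call:
{"op": "step_arm", "data": {
  "deltas": [
    [1,-0.001,0,0.002,0],
    [-0.3,-0.001,0,0.002,0],
    [-1,-0.001,0,0.002,0],
    [-1,-0.001,0,0.002,0],
    [-1,-0.001,0,0.002,0],
    [-1,-0.001,0,0.002,0]
  ]
}}

```text
time_s: 4.92
tool_pos: [0.4786, -0.13, 0.0525]
tool_rot: [56.9, 90.0, 58.9]
force: [-0.5, 0.1, -1.0]
grip_width: 0.045
```

```bash
python3 -c "
from h import *
plan((.5532,-.1275,.0525,2))"
```

```text
t 4.92 tcp [ 0.4786 -0.13    0.0525] phi 1.92 w 0.045 F [-0.5  0.1 -1. ]
(0.5532, -0.1275, 0.0525, 2) -> [0.0, 0.0, 0.0746] -0.1
```

Still closing (45 mm); let it finish, then slide.

Call:
{"op": "step_arm", "data": {
  "deltas": [
    [-1,0,0,0,0],
    [-1,0,0,0,0],
    [-1,0,0,0.012,0],
    [-1,0,0,0.024,0],
    [-1,0,0,0.036,0],
    [-1,0,0,0.048,0],
    [-1,0,0,0.06,0],
    [-1,0,0,0.07,0],
    [-1,0,0,0.075,0],
    [-1,0,0,0.075,0],
    [-1,0,0,0.075,0]
  ]
}}

```text
time_s: 6.3
tool_pos: [0.5539, -0.1276, 0.0526]
tool_rot: [-1.3, 89.9, 0.7]
force: [0.9, -0.2, 0.7]
grip_width: 0.0379
```

```bash
python3 -c "
from h import *
plan((.5532,-.1275,.0525,2))
p,d=read_camera('scene'); cv2.imwrite('pics/s1.png',cv2.resize(p[160:280,270:430,::-1],(800,600)))"
```

```text
t 6.3 tcp [ 0.5539 -0.1276  0.0526] phi 1.91 w 0.0379 F [ 0.9 -0.2  0.7]
(0.5532, -0.1275, 0.0525, 2) -> [0.0001, 0.0001, -0.0007] -0.1
```

View pics/s1.png

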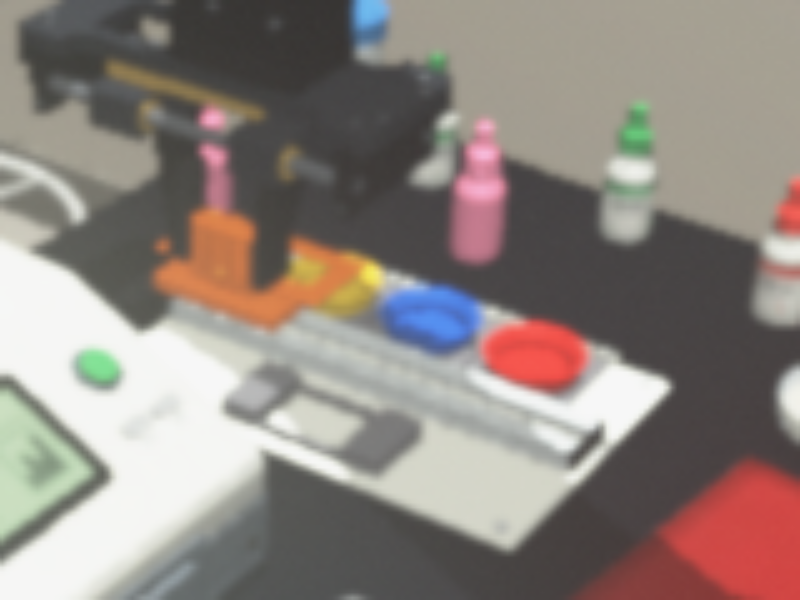

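Width 38 mm and the fork is at the track's open end. Lift it, carry it to the dock, then lower.

Call:
{"op": "step_arm", "data": {
  "deltas": [
    [-1,-0.015,0,-0.001,0],
    [-1,-0.03,0,-0.001,0],
    [-1,-0.045,0,-0.001,0],
    [-1,-0.045,0,-0.001,0],
    [-1,-0.045,0.02,-0.035,0],
    [-1,-0.045,0.04,-0.07,0],
    [-1,-0.045,0.05,-0.0857,0],
    [-1,-0.045,0.05,-0.0857,0],
    [-1,-0.045,0.05,-0.0857,0]
  ]
}}

```text
time_s: 7.48
tool_pos: [0.4671, -0.0808, 0.0978]
tool_rot: [-14.9, 89.9, -13.0]
force: [0.1, -0.1, -1.0]
grip_width: 0.038
```

```bash
python3 -c "
from h import *
plan((.4665,-.0805,.0525,2))
p,d=read_camera('scene'); cv2.imwrite('pics/s2.png',cv2.resize(p[160:280,270:430,::-1],(800,600)))"
```

```text
t 7.47 tcp [ 0.4671 -0.0808  0.0978] phi 1.91 w 0.038 F [ 0.1 -0.1 -1. ]
(0.4665, -0.0805, 0.0525, 2) -> [0.0453, 0.0004, -0.0006] -0.1
```

View pics/s2.png

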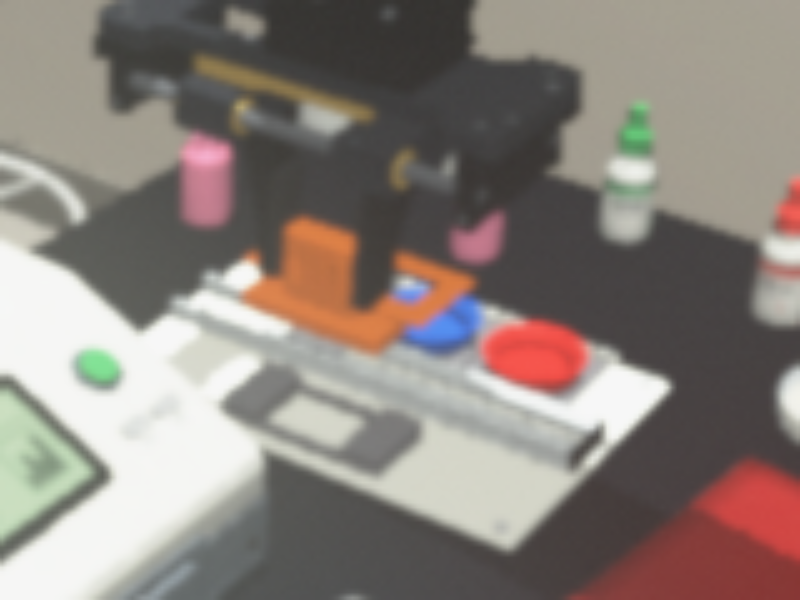

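The keeper is held level above the dock. Lowering and releasing.

Call:
{"op": "step_arm", "data": {
  "deltas": [
    [-1,0.015,0,0,0],
    [-1,0.03,0,0,0],
    [-1,0.04,0,0,0],
    [-1,0.045,0,0,0],
    [-1,0.046,0,0,0],
    [-1,0.046,0,0,0]
  ]
}}

```text
time_s: 8.28
tool_pos: [0.4653, -0.0807, 0.0523]
tool_rot: [160.7, 89.8, 162.6]
force: [-6.3, 0.1, 14.3]
grip_width: 0.038
```

```bash
python3 -c "
from h import *
plan((.4665,-.0805,.0525,2))"
```

```text
t 8.28 tcp [ 0.4653 -0.0807  0.0523] phi 1.9 w 0.038 F [-6.3  0.1 14.3]
(0.4665, -0.0805, 0.0525, 2) -> [-0.0002, 0.0002, 0.0012] -0.1
```

Call:
{"op": "step_arm", "data": {
  "deltas": [
    [0.4,-0.001,0,0,0],
    [0.5,-0.001,0,0,0],
    [0.5,-0.001,0,0,0],
    [0.5,-0.001,0,0,0],
    [0.5,-0.03,0,0,0],
    [0.5,-0.07,0,0,0],
    [0.5,-0.12,0,0,0],
    [0.2,-0.12,0,0,0]
  ]
}}

```text
time_s: 9.28
tool_pos: [0.469, -0.0807, 0.1751]
tool_rot: [9.4, 89.5, 11.4]
force: [0.5, -0.1, -1.0]
grip_width: 0.061
```

```bash
python3 -c "
from h import *
plan((.3485,-.303,.15,70),(.3490,-.3035,.034,70))
p,d=read_camera('scene'); cv2.imwrite('pics/s3.png',cv2.resize(p[160:280,270:430,::-1],(800,600)))
A=cloud('scene',d);h=cv2.cvtColor(p,cv2.COLOR_RGB2HSV)
for lo,hi in((.053,.064),(.024,.032)):
    f=(h[...,0]>6)&(h[...,0]<22)&(h[...,1]>130)&(A[...,2]>lo)&(A[...,2]<hi)&(abs(A[...,0]-.47)<.1)&(abs(A[...,1]+.1)<.06)
    q=A[f]; print(len(q),np.median(q,0),q.min(0),q.max(0))
"
```

```text
t 9.28 tcp [ 0.469  -0.0807  0.1751] phi 1.93 w 0.061 F [ 0.5 -0.1 -1. ]
(0.3485, -0.303, 0.15, 70) -> [0.0239, -0.2182, -0.1281] -68.1
(0.349, -0.3035, 0.034, 70) -> [0.1399, -0.2189, -0.1286] -68.1
78 [ 0.46266633 -0.07915335  0.05654086] [ 0.4445271  -0.08830663  0.05303462] [ 0.48223867 -0.07318973  0.06016575]
260 [ 0.44901634 -0.08998635  0.02702353] [ 0.41964135 -0.13192449  0.02403511] [ 0.51026804 -0.06607587  0.03177228]
```

View pics/s3.png

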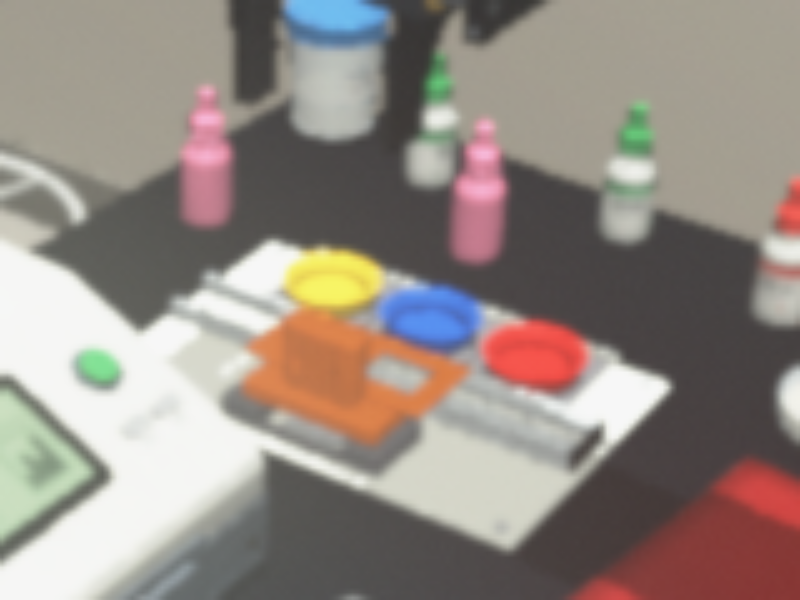

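Keeper parked flat in the dock (fin top at about (0.4635,-0.0805,0.058)). Next the red bottle. The only red-capped bottle is at scene (427,214), and the only red cup is at crop (535,352).

Call:
{"op": "step_arm", "data": {
  "deltas": [
    [0.2,0.02,-0.218,-0.128,-68],
    [0.2,0.02,-0.218,-0.128,-68],
    [0.2,0.02,-0.218,-0.128,-68],
    [0.2,0.02,-0.218,-0.128,-68],
    [0.2,0.02,-0.218,-0.128,-68],
    [0.2,0.02,-0.218,-0.128,-68],
    [0.2,0.02,-0.218,-0.128,-68],
    [0.2,0.02,-0.218,-0.128,-68],
    [0.2,0.02,-0.218,-0.128,-68]
  ]
}}

```text
time_s: 10.45
tool_pos: [0.3452, -0.3023, 0.1509]
tool_rot: [100.8, 89.9, 170.7]
force: [0.4, 0.7, -0.3]
grip_width: 0.0521
```

```bash
python3 -c "
from h import *
plan((.349,-.3035,.09,70),(.3490,-.3035,.033,70))"
```

```text
t 10.45 tcp [ 0.3452 -0.3023  0.1509] phi 69.81 w 0.0521 F [ 0.4  0.7 -0.3]
(0.349, -0.3035, 0.09, 70) -> [0.0609, -0.0041, 0.0002] -0.2
(0.349, -0.3035, 0.033, 70) -> [0.1179, -0.0041, 0.0002] -0.2
```

Call:
{"op": "step_arm", "data": {
  "deltas": [
    [0.2,0,-0.003,0,0],
    [0.2,0.03,-0.003,0,0],
    [0.2,0.055,-0.003,0,0],
    [0.2,0.055,-0.003,0,0]
  ]
}}

```text
time_s: 10.95
tool_pos: [0.3469, -0.3033, 0.0952]
tool_rot: [116.3, 89.7, -173.9]
force: [0.4, 0.6, 0.2]
grip_width: 0.0518
```

```bash
python3 -c "
from h import *
plan((.3490,-.3035,.033,70))"
```

```text
t 10.95 tcp [ 0.3469 -0.3033  0.0952] phi 69.83 w 0.0518 F [0.4 0.6 0.2]
(0.349, -0.3035, 0.033, 70) -> [0.0621, -0.0023, 0.0007] -0.2
```

Call:
{"op": "step_arm", "data": {
  "deltas": [
    [0.2,0.02,-0.002,0.0005,0],
    [0.2,0.04,-0.002,0.0005,0],
    [0.2,0.055,-0.002,0.0005,0],
    [0.2,0.062,-0.002,0.0005,0],
    [0.2,0.062,-0.002,0.0005,0],
    [-0.3,0.062,-0.002,0.0005,0],
    [-0.6,0.062,-0.002,0.0005,0],
    [-0.6,0.062,-0.002,0.0005,0],
    [-0.6,0.062,-0.002,0.0005,0],
    [-0.6,0.062,-0.002,0.0005,0],
    [-0.6,0.062,-0.002,0.0005,0]
  ],
  "newtons": 15
}}

```text
time_s: 12.32
tool_pos: [0.3507, -0.3039, 0.0347]
tool_rot: [-43.2, 90.0, 26.7]
force: [-1.2, 1.8, 3.3]
grip_width: 0.0243
```

```bash
python3 -c "
from h import *
plan((.3490,-.3035,.033,70),(.349,-.3035,.12,70),(.4137,-.1764,.12,70))"
```

```text
t 12.32 tcp [ 0.3507 -0.3039  0.0347] phi 69.92 w 0.0243 F [-1.2  1.8  3.3]
(0.349, -0.3035, 0.033, 70) -> [0.0017, 0.0017, -0.0002] -0.1
(0.349, -0.3035, 0.12, 70) -> [-0.0853, 0.0017, -0.0002] -0.1
(0.4137, -0.1764, 0.12, 70) -> [-0.0852, -0.0154, 0.1414] -0.1
```

Call:
{"op": "step_arm", "data": {
  "deltas": [
    [-1,-0.02,0,0,0],
    [-1,-0.05,0,0,0],
    [-1,-0.085,0,0,0],
    [-1,-0.085,-0.008,0.05,0],
    [-1,-0.085,-0.017,0.1,0],
    [-1,-0.085,-0.017,0.1415,0],
    [-1,-0.085,-0.017,0.1415,0],
    [-1,-0.085,-0.017,0.1415,0],
    [-1,-0.085,-0.017,0.1415,0]
  ]
}}

```text
time_s: 13.45
tool_pos: [0.4144, -0.1781, 0.1194]
tool_rot: [148.1, 90.0, -142.1]
force: [0.2, -0.3, 0.8]
grip_width: 0.0242
```

```bash
python3 -c "
from h import *
plan((.4153,-.1770,.0435,70))
p,d=read_camera('scene'); cv2.imwrite('pics/s4.png',cv2.resize(p[160:280,290:450,::-1],(800,600)))"
```

```text
t 13.45 tcp [ 0.4144 -0.1781  0.1194] phi 69.78 w 0.0242 F [ 0.2 -0.3  0.8]
(0.4153, -0.177, 0.0435, 70) -> [0.0759, -0.0004, 0.0013] -0.2
```

View pics/s4.png

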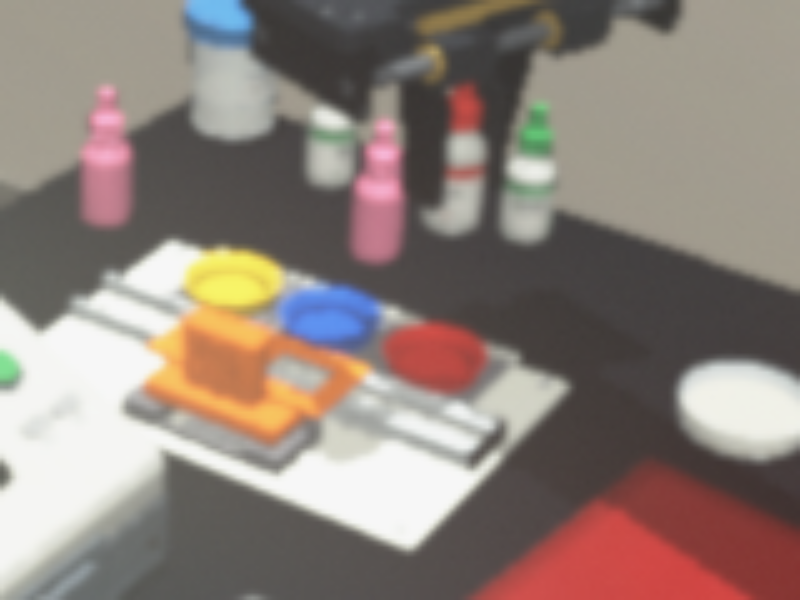

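Red hangs upright over the red cup (435,355). Lowering.

Call:
{"op": "step_arm", "data": {
  "deltas": [
    [-1,0.03,0,0.0012,0],
    [-1,0.055,0,0.0012,0],
    [-1,0.068,0,0.0012,0],
    [-1,0.073,0,0.0012,0],
    [-1,0.0755,0,0.0012,0],
    [-1,0.0755,0,0.0012,0]
  ]
}}

```text
time_s: 14.25
tool_pos: [0.4157, -0.1759, 0.0444]
tool_rot: [-60.7, 90.0, 9.2]
force: [-0.5, -0.2, -0.2]
grip_width: 0.0241
```

```bash
python3 -c "
from h import *
plan((.4153,-.1770,.0427,70))"
```

```text
t 14.25 tcp [ 0.4157 -0.1759  0.0444] phi 69.89 w 0.0241 F [-0.5 -0.2 -0.2]
(0.4153, -0.177, 0.0427, 70) -> [0.0017, 0.0, -0.0011] -0.1
```

Touch down 2 mm more, open moderately (about 42 mm) and rise.

Call:
{"op": "step_arm", "data": {
  "deltas": [
    [-1,0.002,0,0,0],
    [-1,0.002,0,0,0],
    [-0.2,0.002,0,0,0],
    [-0.05,0.002,0,0,0],
    [-0.05,0.002,0,0,0],
    [-0.05,0.002,0,0,0],
    [-0.05,-0.03,0,0,0],
    [-0.05,-0.07,0,0,0],
    [-0.05,-0.13,0,0,0],
    [-0.05,-0.18,0,0,0],
    [-0.05,-0.18,0,0,0]
  ]
}}

```text
time_s: 15.62
tool_pos: [0.4179, -0.1762, 0.2276]
tool_rot: [-60.5, 89.5, 9.4]
force: [0.5, 0.1, -0.6]
grip_width: 0.0413
```

```bash
python3 -c "
from h import *
plan((.46,.10,.23,2),(.446,.2655,.22,2))
p,d=read_camera('scene'); cv2.imwrite('pics/s5.png',cv2.resize(p[160:280,290:450,::-1],(800,600)))"
```

```text
t 15.62 tcp [ 0.4179 -0.1762  0.2276] phi 69.93 w 0.0413 F [ 0.5  0.1 -0.6]
(0.46, 0.1, 0.23, 2) -> [-0.0017, 0.0552, 0.2739] 67.9
(0.446, 0.2655, 0.22, 2) -> [0.0084, 0.1252, 0.4245] 67.9
```

View pics/s5.png

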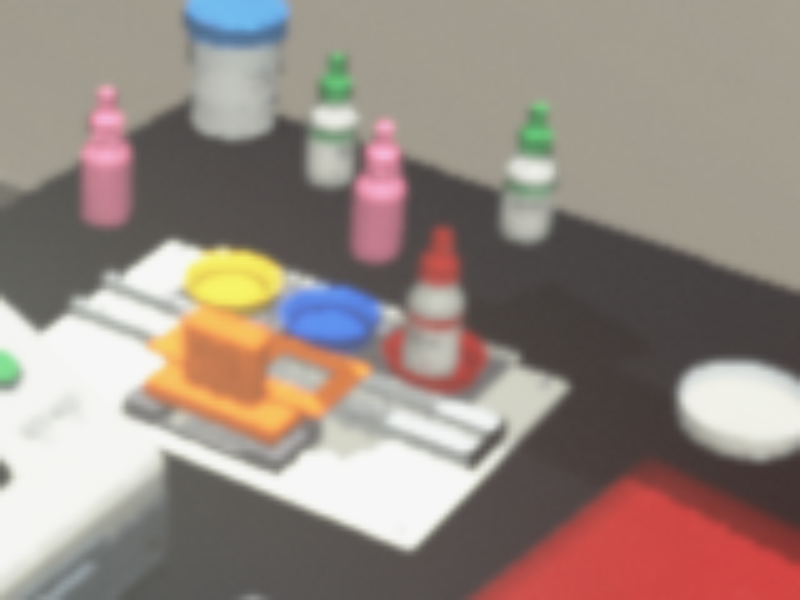

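Red stands in its cup at crop (437,310). Next, blue.

Call:
{"op": "step_arm", "data": {
  "deltas": [
    [-0.05,-0.002,0.011,0.055,11],
    [-0.05,-0.002,0.022,0.11,22],
    [-0.05,-0.002,0.033,0.165,33],
    [-0.05,-0.002,0.044,0.22,44],
    [-0.05,-0.002,0.055,0.274,55],
    [-0.05,0.008,0.08,0.325,66],
    [-0.05,0.008,0.105,0.375,68],
    [-0.05,0.008,0.125,0.4245,68],
    [-0.05,0.008,0.125,0.4245,68],
    [-0.05,0.008,0.125,0.4245,68],
    [-0.05,0.008,0.125,0.4245,68]
  ]
}}

```text
time_s: 17.05
tool_pos: [0.444, 0.2641, 0.2153]
tool_rot: [-135.7, 89.9, -133.9]
force: [-0.3, -0.4, -0.2]
grip_width: 0.041
```

```bash
python3 -c "
from h import *
plan((.4462,.2657,.1,2))"
```

```text
t 17.05 tcp [0.444  0.2641 0.2153] phi 1.76 w 0.041 F [-0.3 -0.4 -0.2]
(0.4462, 0.2657, 0.1, 2) -> [0.1153, 0.0017, 0.0023] -0.2
```

Call:
{"op": "step_arm", "data": {
  "deltas": [
    [0.1,0.05,0.0015,0.002,0],
    [0.1,0.1,0.0015,0.002,0],
    [0.1,0.115,0.0015,0.002,0],
    [0.1,0.115,0.0015,0.002,0],
    [0.1,0.115,0.0015,0.002,0]
  ]
}}

```text
time_s: 17.68
tool_pos: [0.4472, 0.2681, 0.1032]
tool_rot: [37.3, 89.8, 39.1]
force: [-0.3, 0.2, 0.2]
grip_width: 0.0474
```

```bash
python3 -c "
from h import *
plan((.4462,.2657,.033,2))"
```

```text
t 17.68 tcp [0.4472 0.2681 0.1032] phi 1.88 w 0.0474 F [-0.3  0.2  0.2]
(0.4462, 0.2657, 0.033, 2) -> [0.0702, -0.0025, -0.0013] -0.1
```

Call:
{"op": "step_arm", "data": {
  "deltas": [
    [0.1,0.02,-0.002,-0.001,0],
    [0.1,0.045,-0.002,-0.001,0],
    [0.1,0.065,-0.002,-0.001,0],
    [0.1,0.071,-0.002,-0.001,0],
    [0.1,0.071,-0.002,-0.001,0],
    [-0.3,0.071,-0.002,-0.001,0],
    [-0.8,0.071,-0.002,-0.001,0],
    [-1,0.071,-0.002,-0.001,0],
    [-1,0.071,-0.002,-0.001,0],
    [-1,0.071,-0.002,-0.001,0],
    [-1,0.071,-0.002,-0.001,0]
  ]
}}

```text
time_s: 19.05
tool_pos: [0.4451, 0.2657, 0.0305]
tool_rot: [41.6, 90.0, 43.5]
force: [-0.6, -0.1, 5.1]
grip_width: 0.0244
```

```bash
python3 -c "
from h import *
plan((.4462,.2657,.21,2),(.47,-.1745,.21,2))"
```

```text
t 19.05 tcp [0.4451 0.2657 0.0305] phi 1.92 w 0.0244 F [-0.6 -0.1  5.1]
(0.4462, 0.2657, 0.21, 2) -> [-0.1795, 0.0001, 0.0012] -0.1
(0.47, -0.1745, 0.21, 2) -> [-0.1797, -0.4407, 0.0102] -0.1
```

Call:
{"op": "step_arm", "data": {
  "deltas": [
    [-1,-0.03,0,0,0],
    [-1,-0.08,0,0,0],
    [-1,-0.13,0,0,0],
    [-1,-0.18,0,0,0],
    [-1,-0.18,-0.055,0.01,0],
    [-1,-0.18,-0.11,0.01,0],
    [-1,-0.18,-0.165,0.01,0],
    [-1,-0.18,-0.22,0.01,0],
    [-1,-0.18,-0.275,0.01,0],
    [-1,-0.18,-0.33,0.01,0],
    [-1,-0.18,-0.385,0.01,0],
    [-1,-0.18,-0.4405,0.01,0]
  ]
}}

```text
time_s: 20.55
tool_pos: [0.4691, -0.1759, 0.2098]
tool_rot: [70.9, 90.0, 72.8]
force: [1.4, 0.2, -0.4]
grip_width: 0.0243
```

Call:
{"op": "step_arm", "data": {
  "deltas": [
    [-1,0,0,0,0],
    [-1,0.04,0,0,0],
    [-1,0.08,0,0,0],
    [-1,0.1,0,0,0],
    [-1,0.1,0,0,0],
    [-1,0.1,0,0,0]
  ]
}}

```text
time_s: 21.3
tool_pos: [0.4701, -0.1741, 0.1107]
tool_rot: [5.3, 89.9, 7.3]
force: [0.7, 0.2, -0.1]
grip_width: 0.0245
```

```bash
python3 -c "
from h import *
plan((.4699,-.1743,.039,2))
p,d=read_camera('scene'); cv2.imwrite('pics/s6.png',cv2.resize(p[160:280,290:450,::-1],(800,600)))"
```

```text
t 21.3 tcp [ 0.4701 -0.1741  0.1107] phi 1.95 w 0.0245 F [ 0.7  0.2 -0.1]
(0.4699, -0.1743, 0.039, 2) -> [0.0717, -0.0002, -0.0003] -0.0
```

View pics/s6.png

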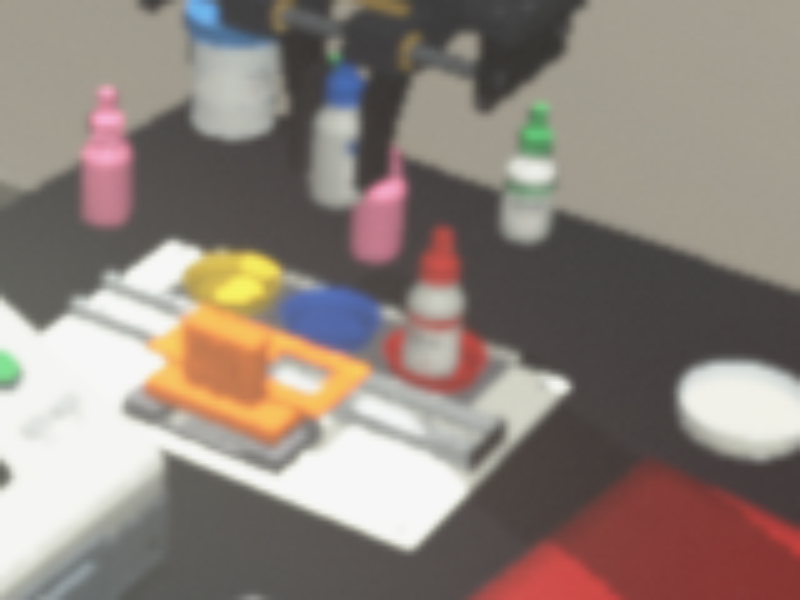

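Blue hangs upright over the blue cup (330,318). Lower and release.

Call:
{"op": "step_arm", "data": {
  "deltas": [
    [-1,0.03,0,0,0],
    [-1,0.05,0,0,0],
    [-1,0.064,0,0,0],
    [-1,0.07,0,0,0],
    [-1,0.0725,0,0,0],
    [-1,0.0725,0,0,0]
  ]
}}

```text
time_s: 22.1
tool_pos: [0.4702, -0.1747, 0.0385]
tool_rot: [13.7, 89.9, 15.6]
force: [-0.8, 0.1, 4.0]
grip_width: 0.0242
```

```bash
python3 -c "
from h import *
plan((.4699,-.1743,.0385,2))"
```

```text
t 22.1 tcp [ 0.4702 -0.1747  0.0385] phi 1.91 w 0.0242 F [-0.8  0.1  4. ]
(0.4699, -0.1743, 0.0385, 2) -> [-0.0, 0.0004, -0.0003] -0.1
```

Touchdown (4 N). Release and rise.

Call:
{"op": "step_arm", "data": {
  "deltas": [
    [-0.3,0,0,0,0],
    [-0.15,0,0,0,0],
    [-0.15,0,0,0,0],
    [-0.15,0,0,0,0],
    [-0.15,-0.03,0,0,0],
    [-0.15,-0.07,0,0,0],
    [-0.15,-0.12,0,0,0],
    [-0.15,-0.18,0,0,0],
    [-0.15,-0.18,0,0,0]
  ]
}}

```text
time_s: 23.22
tool_pos: [0.4724, -0.1755, 0.222]
tool_rot: [-0.5, 89.5, 1.4]
force: [-0.3, 0.5, -0.0]
grip_width: 0.0368
```

```bash
python3 -c "
from h import *
plan((.45,.08,.22,70),(.3802,.255,.21,70))"
```

```text
t 23.23 tcp [ 0.4724 -0.1755  0.222 ] phi 1.92 w 0.0368 F [-0.3  0.5 -0. ]
(0.45, 0.08, 0.22, 70) -> [0.0019, 0.2561, -0.0139] -68.1
(0.3802, 0.255, 0.21, 70) -> [0.0113, 0.4333, -0.0778] -68.1
```

Call:
{"op": "step_arm", "data": {
  "deltas": [
    [-0.1,0,0.055,-0.003,0],
    [-0.1,0,0.11,-0.006,0],
    [-0.1,0,0.16,-0.009,-10],
    [-0.1,0,0.21,-0.012,-20],
    [-0.1,0,0.256,-0.014,-30],
    [-0.1,0.005,0.31,-0.032,-40],
    [-0.1,0.01,0.36,-0.05,-50],
    [-0.1,0.01,0.41,-0.068,-60],
    [0.1,0.01,0.433,-0.078,-68],
    [0.1,0.01,0.433,-0.078,-68],
    [0.1,0.01,0.433,-0.078,-68],
    [0.1,0.01,0.433,-0.078,-68]
  ]
}}

```text
time_s: 24.72
tool_pos: [0.3778, 0.2543, 0.2073]
tool_rot: [151.5, 90.0, -138.7]
force: [0.3, 1.3, 0.6]
grip_width: 0.0476
```

```bash
python3 -c "
from h import *
plan((.3802,.255,.1,70))"
```

```text
t 24.73 tcp [0.3778 0.2543 0.2073] phi 69.71 w 0.0476 F [0.3 1.3 0.6]
(0.3802, 0.255, 0.1, 70) -> [0.1073, -0.002, 0.0015] -0.3
```

Call:
{"op": "step_arm", "data": {
  "deltas": [
    [0.1,0.05,-0.002,0.001,0],
    [0.1,0.09,-0.002,0.001,0],
    [0.1,0.107,-0.002,0.001,0],
    [0.1,0.107,-0.002,0.001,0],
    [0.1,0.107,-0.002,0.001,0]
  ]
}}

```text
time_s: 25.35
tool_pos: [0.3802, 0.2559, 0.1015]
tool_rot: [-26.1, 89.9, 43.7]
force: [0.5, -0.8, 0.4]
grip_width: 0.0477
```

```bash
python3 -c "
from h import *
plan((.3802,.255,.032,70))"
```

```text
t 25.35 tcp [0.3802 0.2559 0.1015] phi 69.83 w 0.0477 F [ 0.5 -0.8  0.4]
(0.3802, 0.255, 0.032, 70) -> [0.0695, -0.0002, -0.001] -0.2
```

Call:
{"op": "step_arm", "data": {
  "deltas": [
    [0.1,0.02,0,-0.001,0],
    [0.1,0.045,0,-0.001,0],
    [0.1,0.064,0,-0.001,0],
    [0.1,0.069,0,-0.001,0],
    [0.1,0.069,0,-0.001,0],
    [-0.3,0.069,0,-0.001,0],
    [-0.8,0.069,0,-0.001,0],
    [-1,0.069,0,-0.001,0],
    [-1,0.069,0,-0.001,0],
    [-1,0.069,0,-0.001,0],
    [-1,0.069,0,-0.001,0]
  ]
}}

```text
time_s: 26.72
tool_pos: [0.3792, 0.2552, 0.0318]
tool_rot: [-20.9, 90.0, 49.1]
force: [-0.1, 0.7, 2.9]
grip_width: 0.0245
```

```bash
python3 -c "
from h import *
plan((.3802,.255,.21,70),(.46,.08,.21,2),(.5257,-.1725,.21,2))"
```

```text
t 26.73 tcp [0.3792 0.2552 0.0318] phi 69.92 w 0.0245 F [-0.1  0.7  2.9]
(0.3802, 0.255, 0.21, 70) -> [-0.1782, -0.0011, 0.0002] -0.1
(0.46, 0.08, 0.21, 2) -> [-0.1782, -0.1361, -0.1367] 67.9
(0.5257, -0.1725, 0.21, 2) -> [-0.1783, -0.2845, -0.3513] 67.9
```

Call:
{"op": "step_arm", "data": {
  "deltas": [
    [-1,-0.03,0,0,0],
    [-1,-0.08,0,0,0],
    [-1,-0.13,0,0,0],
    [-1,-0.178,0,0,0],
    [-1,-0.178,-0.04,-0.04,0],
    [-1,-0.178,-0.08,-0.08,0],
    [-1,-0.178,-0.136,-0.1367,0],
    [-1,-0.178,-0.165,-0.18,0],
    [-1,-0.178,-0.195,-0.223,0],
    [-1,-0.178,-0.225,-0.266,0],
    [-1,-0.178,-0.255,-0.309,0],
    [-1,-0.178,-0.2835,-0.3513,0]
  ]
}}

```text
time_s: 28.22
tool_pos: [0.5247, -0.1737, 0.2094]
tool_rot: [-8.1, 90.0, 61.8]
force: [0.5, -0.2, 0.3]
grip_width: 0.0241
```

Call:
{"op": "step_arm", "data": {
  "deltas": [
    [-1,0,0,0,0],
    [-1,0.04,0,0,0],
    [-1,0.08,0,0,0],
    [-1,0.1,0,0,0],
    [-1,0.1,0,0,0],
    [-1,0.1,0,0,0]
  ]
}}

```text
time_s: 28.98
tool_pos: [0.5256, -0.1724, 0.1109]
tool_rot: [-75.8, 89.9, -5.9]
force: [0.3, 0.4, 0.2]
grip_width: 0.0244
```

```bash
python3 -c "
from h import *
plan((.5248,-.1722,.0395,70))
p,d=read_camera('scene'); cv2.imwrite('pics/s7.png',cv2.resize(p[160:280,290:450,::-1],(800,600)))"
```

```text
t 28.98 tcp [ 0.5256 -0.1724  0.1109] phi 69.93 w 0.0244 F [0.3 0.4 0.2]
(0.5248, -0.1722, 0.0395, 70) -> [0.0714, 0.001, -0.0001] -0.1
```

View pics/s7.png

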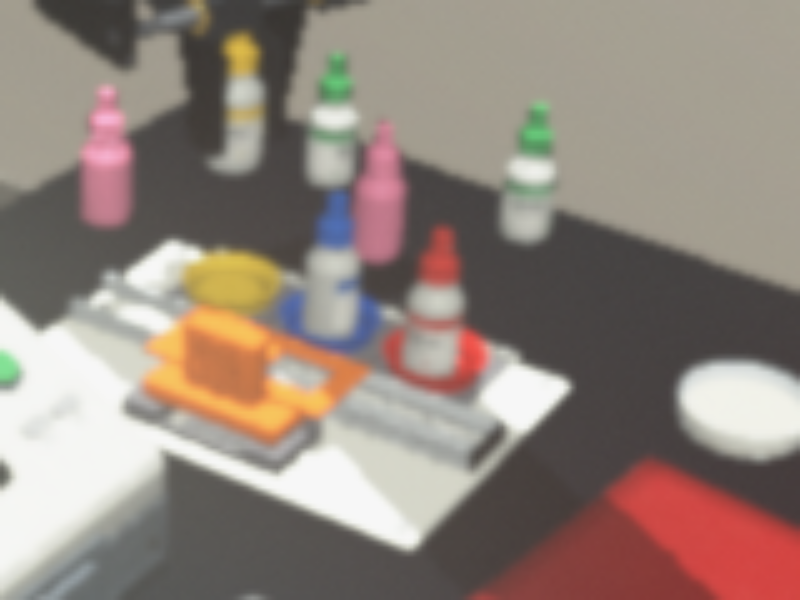

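Blue and red stand in their cups (335,265), (437,310); yellow is held upright above its cup (232,280). Lowering.

Call:
{"op": "step_arm", "data": {
  "deltas": [
    [-1,0.03,0.001,0,0],
    [-1,0.05,0.001,0,0],
    [-1,0.064,0.001,0,0],
    [-1,0.07,0.001,0,0],
    [-1,0.0725,0.001,0,0],
    [-1,0.0725,0.001,0,0]
  ]
}}

```text
time_s: 29.78
tool_pos: [0.5243, -0.172, 0.0389]
tool_rot: [-5.3, 89.9, 64.6]
force: [-3.9, 1.8, 11.7]
grip_width: 0.0239
```

```bash
python3 -c "
from h import *
plan((.5248,-.1722,.0395,70))"
```

```text
t 29.77 tcp [ 0.5243 -0.172   0.0389] phi 69.9 w 0.0239 F [-3.9  1.8 11.7]
(0.5248, -0.1722, 0.0395, 70) -> [-0.0006, -0.0005, 0.0] -0.1
```

Call:
{"op": "step_arm", "data": {
  "deltas": [
    [-1,-0.001,0,0,0],
    [-0.3,-0.001,0,0,0],
    [-0.1,-0.001,0,0,0],
    [-0.1,-0.001,0,0,0],
    [-0.1,-0.001,0,0,0],
    [-0.1,-0.03,0,0,0],
    [-0.1,-0.07,0,0,0],
    [-0.1,-0.12,0,0,0],
    [-0.1,-0.18,0,0,0],
    [-0.1,-0.18,0.02,0.06,0],
    [-0.1,-0.18,0.04,0.12,0],
    [-0.1,-0.18,0.06,0.18,0]
  ]
}}

```text
time_s: 31.28
tool_pos: [0.529, 0.0173, 0.2175]
tool_rot: [-24.2, 89.9, 45.7]
force: [0.9, -0.2, -0.2]
grip_width: 0.0396
```

Call:
{"op": "step_arm", "data": {
  "deltas": [
    [-0.1,0,0.02,0.06,0],
    [-0.1,0,0.04,0.12,0],
    [-0.1,0,0.06,0.18,0],
    [-0.1,0,0.06,0.24,0],
    [-0.1,0,0.06,0.24,0],
    [-0.1,0,0.06,0.24,0]
  ]
}}

```text
time_s: 32.02
tool_pos: [0.5552, 0.2607, 0.2165]
tool_rot: [-171.6, 89.9, -101.7]
force: [0.4, -0.8, 0.1]
grip_width: 0.0394
```

```bash
python3 - <<'E'
from h import *
plan()
C=[]
for n in('scene','top'):
    p,d=read_camera(n); A=cloud(n,d); C.append(A)
    cv2.imwrite(f'pics/{n}9.png',cv2.resize(p[160:280,290:450,::-1] if n=='scene' else p[170:330,320:500,::-1],(800,600) if n=='scene' else (675,600)))
    q=A.reshape(-1,3)
    for t,x,y,z in[('red',.4137,-.1764,.082),('blue',.4697,-.1745,.082),('yel',.5257,-.1725,.082),('g1',.5588,-.3145,.074),('g2',.4474,-.327,.074)]:
        s=q[(np.hypot(q[:,0]-x,q[:,1]-y)<.022)]; c=s[(s[:,2]>z-.004)&(s[:,2]<z+.004)]; b=s[(s[:,2]>z-.055)&(s[:,2]<z-.04)]
        print(n,t,(c.mean(0)-[x,y,0]).round(4) if len(c) else None,'zmax',s[:,2].max().round(4),'body',(b.mean(0)-[x,y,0]).round(4))
    h=cv2.cvtColor(p,cv2.COLOR_RGB2HSV)
    f=(h[...,0]>6)&(h[...,0]<22)&(h[...,1]>130)&(A[...,2]>.053)&(A[...,2]<.064)&(abs(A[...,0]-.4665)<.05)&(abs(A[...,1]+.08)<.03)
    print(n,'fin',np.median(A[f],0),A[f].min(0),A[f].max(0))
E
```

```text
t 32.02 tcp [0.5552 0.2607 0.2165] phi 69.9 w 0.0394 F [ 0.4 -0.8  0.1]
scene red [-0.0003  0.0021  0.0798] zmax 0.0817 body [-0.0043  0.0088  0.0346]
scene blue [-0.0019  0.0012  0.08  ] zmax 0.0817 body [-0.0055  0.0071  0.0345]
scene yel [-0.0022  0.0012  0.0796] zmax 0.0806 body [-0.0072  0.0072  0.0343]
scene g1 [-0.0022  0.0013  0.0716] zmax 0.0751 body [-0.0052  0.0065  0.0258]
scene g2 [-0.0014 -0.      0.0717] zmax 0.0734 body [-0.0039  0.0063  0.0268]
scene fin [ 0.46240355 -0.07790711  0.05674935] [ 0.4451322  -0.08963593  0.05310504] [ 0.48109313 -0.07215455  0.05934257]
top red [0.0003 0.0017 0.081 ] zmax 0.0835 body [-0.0065  0.0091  0.0344]
top blue [-0.001   0.0011  0.0809] zmax 0.0833 body [-0.0089  0.0062  0.0354]
top yel [-0.002   0.001   0.0813] zmax 0.0838 body [-0.0092  0.0064  0.0347]
top g1 [-0.0002  0.0007  0.0728] zmax 0.075 body [-0.0064  0.0076  0.0266]
top g2 [-0.0001  0.0004  0.0729] zmax 0.0756 body [-0.005   0.0079  0.0269]
top fin [ 0.46532844 -0.08148216  0.05755493] [ 0.44589598 -0.08859058  0.05320386] [ 0.48337177 -0.07397482  0.06141746]
```

View pics/scene9.png

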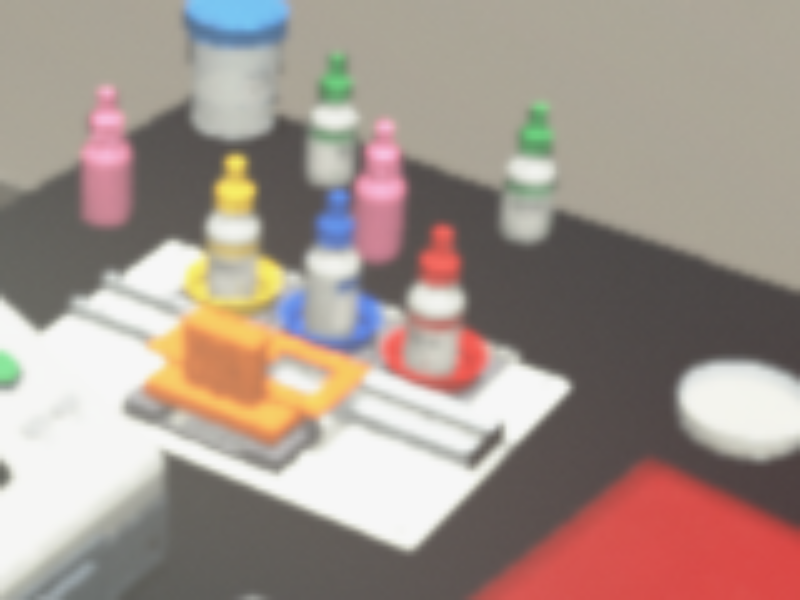

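View pics/top9.png

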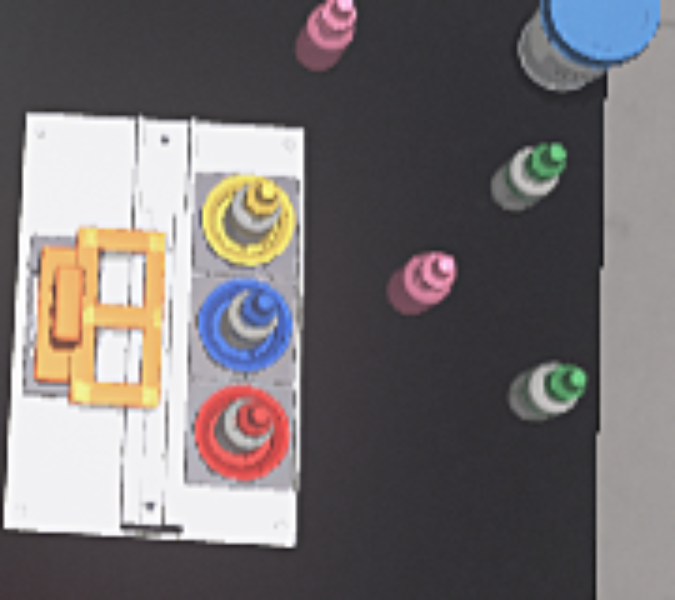

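All good: the three bottles stand in their own cups within about 2 mm, the keeper lies flat in the dock, and the green ones have not moved. Handing in.

```bash
python3 -c "
from h import *
print(env.sign_off())"
```

```text
the job is handed in; nothing more can be done
None
```

The reagent carrier is ready, and I handed the job in at about 32 s of the 122 s allowed. I slid the keeper to the track's open end, lifted it off and parked it in the grey dock. The red, blue and yellow bottles went into the cups of their own colours.

My last checks with both cameras, before hand-in (sign-off gave no verdict):
- **Bottles:** all three caps were within about 2.5 mm of their cup centres. Their tops were at 81–84 mm, where 82 mm is expected on the cup floor, and they stood upright.
- **Keeper:** the top of its fin was at about 57–58 mm (58 mm expected), and it lay flat. It was within about 5 mm of the dock centre along the track direction. The two cameras differed by about 3 mm on this, well within tolerance.
- **Green bottles:** both were standing, with their measured positions unchanged to within about 3 mm.
- **Gripper:** it was parked well clear of everything.

The network had reported one pink bottle as green and missed one green bottle. I told them apart in the pictures, and neither was touched.

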